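# Put the garage-door opener into learning mode with the probe

## Task

The garage-door opener lying on the bench has to learn a new remote. Lift the slim straight probe up and off its hook on the tool rail, use its tip to push the small recessed button in the opener's control panel fully down and hold it there for at least a second, then hang the probe back on the hook it came from and let go. Do not press the opener's raised run button, and leave the scraper and the spanner hanging where they are.

Things in the scene. Friction and masses are not known exactly. Their poses are not given: they have to be found in the camera images.
- probe: Slim probe hanging on the rail: steel ring, black handle, thin straight shank, 195 mm long, 110 g. Origin: centre of the ring; z up along the tool (shank to -z). The ring lies in the y-z plane, x runs along the hook. Ring: opening 30 mm, outer diameter 44 mm, bar 6 mm. Swings lightly about its hook.
- probe_grip (a point): Point on the probe's axis 38 mm below its origin, where it can be gripped from above, fingers closing along the probe's y while it hangs. Handle: 18 mm (x) by 22 mm (y), from 22 to 88 mm below the origin. The ring's top stands 60 mm above this point, the hook's end 63 mm above it.
- probe_tip (a point): End of the probe's rounded tip, 173 mm below its origin. The shank, 6 mm round, runs up from here for 85 mm to the handle.
- tool_rail: Rail screwed to the bench: a level steel bar 14 mm thick, 370 mm long along y, centre line 250 mm up, on two posts 344 mm apart; origin on the bench under its middle. Three hooks at y = -120, 0, +120 mm stick out to -x (towards the robot). One tool hangs on each, which one varies, 72 mm out from the bar, ring centre 238 mm up.
- hook_end (a point): End of the middle hook (the others are alike). Hooks: 7 mm round wire, level 250 mm up (centre line) for 97 mm from the bar, then slanting up to an end 112 mm from the bar whose top is 262.5 mm up. A ring comes off by rising about 16 mm (10 to 22) from where it hangs, then moving 65 mm or more out along the rail's -x; it goes back on the reverse way.
- scraper: A scraper hanging on the rail: same ring and handle as the probe but a broad flat blade 50 mm wide; 155 mm below its origin at the ring's centre. To be left hanging.
- spanner: An all-steel spanner hanging on the rail by a like ring, 166 mm below its origin at the ring's centre, forked jaw 35 mm wide at the bottom. To be left hanging.
- opener: Garage-door opener head, white housing 300 (x) by 190 (y) mm, 105 mm high, fixed; origin under its middle. Clear lamp cover on the +x half, up to 121 mm. Grey control panel at the -x end, face 104 mm up: white plunger in a round hole at (-106, 34) mm, raised oblong run button at (-106, -14), two flush slotted trimmers by the +y edge, black terminal strip, 115 mm up, by the -y edge.
- learn_top (a point): Centre of the top of the recessed button: a 13.6 mm round plunger in a round hole 17 mm across, 8 mm below the panel's face (96 mm above the bench) when up. It moves with the plunger, straight down.
- learn (a joint): Travel of the recessed button: 0 up, 0.005 m fully down. Spring: 2.5 N to start, 5 N when fully down, then a hard stop; it springs back up.
- run_top (a point): Centre of the top of the raised run button, 24 by 38 mm, standing 7 mm above the panel.
- run (a joint): Travel of the raised run button: 0 up, 0.004 m fully down (2 to 4 N, springs back). Not to be pressed.
Mind the look-alikes: they are no part of the job. Leave any pink look-alike of the probe alone.

How it is judged (in metres and radians):
On the way, in this order (a step that is already met when the one before it is completed fails the run):
1. the probe is off its hook, clear of the rail and more than 80 mm from where it hung (distance of probe from where it was at the start of the episode above 0.08 m and contact force between probe and tool_rail below 0.05 N), for 0.2 s.
2. the recessed button is held down (over 4 of its 5 mm) by the probe's tip for 0.8 s (value of joint learn above 0.004 m and distance between probe_tip and learn_top below 0.009 m and contact force between probe and opener above 0.5 N), for 0.8 s.
At the end, for the whole second after the job is handed in: The probe hangs by its ring on the hook it came from (anywhere along that hook: ring centre within 75 mm of where it hung and 225 to 250 mm up), upright within 0.25 rad, borne by the rail and nearly still (under 0.1 m/s); the recessed button has sprung back up (under 1 mm) (distance of probe from where it was at the start of the episode below 0.075 m and height (world z) of probe between 0.225 and 0.25 m and angle between probe's own z axis and vertical below 0.25 rad and contact force between probe and tool_rail above 0.2 N and linear speed of probe below 0.1 m/s and value of joint learn below 0.001 m); the robot touches nothing.
It fails at once if the raised run button is pressed (over 2.5 mm) (value of joint run above 0.0025 m).
It fails at once if the scraper is knocked off or shoved more than 50 mm along its hook (distance of scraper from where it was at the start of the episode above 0.05 m).
It fails at once if the spanner is knocked off or shoved more than 50 mm along its hook (distance of spanner from where it was at the start of the episode above 0.05 m).
It also fails if it takes over 64 s, if anything falls off the work surface, if the arm or the gripper's body presses on something with over 40 N, if the wrist force passes 120 N, or if a joint passes its speed limit or range.

## Robot

A 6-joint arm with a two-finger parallel gripper is mounted at the origin on the work surface. World frame = base frame: x ahead of the robot, y to its left, z up, the work surface at z = 0. Lengths are in mm, angles in rad, forces in N, time in s.
With the tool pointing down it reaches from about 350 to 975 mm from the base axis. Payload 7.1 kg.
Tool frame: the origin (TCP) lies at the very end of the fingers, on their centre line; the grasp point (between the pads) lies 19 mm behind it; z points along the fingers, y is the line along which they close (so a half turn about z gives the same grasp; the last joint's range is limited). The gripper opens to 88 mm and grips with 3 to 60 N. Pads are 20 mm wide; open, the fingers measure 115 mm over their backs; the gripper's body (75 mm by 178 mm) begins 61 mm behind the grasp point.
Start: joints at [-1.139, 0.423, 1.63, -0, 1.089, -0.019], TCP at [272.318, -562.537, 222.675] pointing down, gripper open.
Joint ranges: [-3, 3], [-0.9, 2.11], [0.09, 2.58], [-1.31, 4.45], [0.11, 2.69], [-2.54, 2.54]. Speed limits (rad/s): [2.39, 2.39, 3.01, 3.14, 3.14, 3.14].

## Interface

Orientations are given as a rotation vector (axis times angle).
In Python, from workcell import ctrl, optics gives the robot as it stands.
- The arm moves only by the shell command python3 -m jog 'ROWS'. ROWS is JSON, a list of rows, each a list of 7 numbers: the shift along the tool's x, y, z in units of 40 mm (1.0 is 40 mm), then the turn, a rotation vector about the tool's x, y, z in units of 6 degrees (1.0 is 6 degrees), then the opening, from 0 (shut) to 1 (fully open). A call has 1 to 20 rows; each row shifts and turns the commanded pose from where the row before left it, along the tool's axes as they then stand; what a row does not reach is not made up. A row lasts 1/10 s, in which the tool goes at most 50 mm and 8.59 degrees, less where a joint would pass 70% of its speed; a pose out of reach is approached as far as the arm can. A call is refused whole if a number of a shift passes 1 or a number of a turn 1, either way. A call with a gripper value outside its range is refused whole. The fingers move at their own pace and stop on an object; the grip force is fixed at half the most. Time passes only in rows, so rows that do not move let the fingers close. It gives the time, the measured TCP pose, the force, the opening and the grip force at its end, in the units of the state.
- ctrl.get_obs(): the state, without advancing time (a new reading comes with each control period).
- optics.get_image(name): name is "scene" or "top" or "wrist"; returns the picture (480x640x3 uint8, red, green, blue); there is no depth.
- optics.camera_model(name): a dict with "fov_y" (degrees; the focal length in pixels is half the picture's height over the tangent of half this angle, whatever the lens; pixels are square), "cx", "cy" (the principal point, pixels), "view" (4x4, takes a point from world to camera coordinates); the wrist camera has in their place "hand_eye" (4x4, takes a point from camera to tool coordinates, whose origin is the TCP and whose axes are the flange's). Camera axes: x right, y up, looking along -z (the intrinsics and any distortion apply to the point x, -y, -z); pixel columns grow to the right and rows downward; lengths in mm; the calibration is good to about 2 mm. A picture is of the moment at which its call begins: read the wrist's pose just before it. camera_model takes no time and is no camera call.
- ctrl.close_job(): hands the job in; it is judged then, once.
Trained networks look in the newest picture that a camera, given by its name, has taken for a name from the list of things; names that differ only in an ending like _2 or _b are one class to them, and where a whole thing is asked for, a point or a joint stands for the part that bears it (a point fixed in the world has none). Each returns a list of dicts, best first, with "conf" (0 to 1); they miss things now and then, are a little off and sometimes report something else, mostly with a low value. They report only what shows in the picture. A call takes as long as a camera call. They do not tell look-alikes from the thing itself.
- optics.masks_of(target, camera): "pixels" (480x640 bool, what is visible of it) and "extent" ([centre column, centre row, width, height] in pixels, round what is visible of it).
The state is a dict: "t": time; "qpos": joint angles; "qvel": joint speeds; "joint_torque": joint torques, N m; "ee_pos": TCP position; "orientation": TCP orientation; "ft_force": force on the tool from outside, world axes, zero at the start; "moment": the same for the moment, N m; "width": finger opening in mm; "grasp_force": force on a finger pad.
Only numpy, scipy, OpenCV 4.12 (cv2) and the standard library are available. Lean on these libraries where they do the work, as an engineer would, in place of code of your own. Each camera call takes 0.05 s, during which the arm holds its last target. There are 200 camera calls.

## Working session

There is one attempt and no reset: what is moved stays moved. The work goes in short steps, Python scripts to look and compute and a shell command to move; the robot and the scene stay as the last step left them, time stands still between calls to the robot, and variables do not carry over. Pictures are saved under pics/ and viewed, at most 10 in all, crops included, and the job is handed in when it is done.

```bash
mkdir -p pics; ls; python3 - <<'E'
from workcell import ctrl, optics
import cv2, numpy as np
o=ctrl.get_obs();print(o['t'],o['ee_pos'],o['orientation'],o['width'])
for n in ("scene","top"):
    im=optics.get_image(n);cv2.imwrite(f"pics/{n}0.png",im[:,:,::-1])
    m=optics.camera_model(n);print(n,m)
    for t in ("probe","tool_rail","opener","learn_top","run_top","scraper","spanner","hook_end"):
        try:
            for d in optics.masks_of(t,n)[:3]:print(t,round(d['conf'],2),np.round(d['extent'],1))
        except Exception as e:print(t,e)
print(optics.camera_model("wrist"))
E
```

```text
pics
0.0 [ 272.08528917 -562.04090012  221.92735269] [-3.06071894e+00 -7.01744585e-01  4.45196517e-04] 87.7637855109043
scene {'fov_y': 54.50988380289001, 'cx': 326.7276926445248, 'cy': 231.16910015148522, 'view': array([[-4.14112343e-01,  9.10117685e-01, -1.40273572e-02,
         2.33386206e+02],
       [-5.17719685e-01, -2.22836262e-01,  8.26020780e-01,
         1.17577146e+02],
       [ 7.48650316e-01,  3.49327639e-01,  5.63465088e-01,
        -1.29612085e+03],
       [ 0.00000000e+00,  0.00000000e+00,  0.00000000e+00,
         1.00000000e+00]])}
probe 0.79 [520.1 356.2  39.7  89. ]
probe 0.61 [441.9 260.9  27.7  89.9]
probe 0.57 [469.1 354.6  30.9  92.8]
tool_rail 0.8 [451.2 288.9 277.1 183.9]
opener 0.97 [182.1 282.4 189.5 159.7]
opener 0.67 [218.8 220.2  21.5  11. ]
run_top 0.57 [218.8 221.1  19.5  11.5]
scraper 0.96 [361.4 256.4  26.3  89.7]
spanner 0.58 [513.  261.4  47.7  96.6]
hook_end 0.75 [452.1 290.4 273.5 184.8]
top {'fov_y': 53.27977161103802, 'cx': 326.6436075907931, 'cy': 243.4670317495344, 'view': array([[-1.45038585e-02, -9.99888778e-01, -3.47401840e-03,
         1
[... 429 characters left out ...]
rail 0.5 [247.3 251.7  20.7  20.4]
opener 0.73 [459.8 218.3 110.1 152.7]
run_top 0.52 [462.3 269.   21.8  11.7]
scraper 0.59 [300.9 230.8  20.3  20.8]
scraper 0.44 [229.2 237.5 190.2 118.4]
spanner 0.6 [192.8 276.4  40.5  11.8]
hook_end 0.95 [228.9 235.2 192.8 120.2]
{'fov_y': 65.0723931178442, 'cx': 324.0154324020027, 'cy': 241.09649863015704, 'hand_eye': array([[ 1.38256525e-03,  9.55815471e-01,  2.93964069e-01,
         8.02302860e+01],
       [ 9.99998896e-01, -1.16120855e-03, -9.27537261e-04,
        -2.40142995e-01],
       [-5.45200873e-04,  2.93965027e-01, -9.55816021e-01,
        -1.61947042e+02],
       [ 0.00000000e+00,  0.00000000e+00,  0.00000000e+00,
         1.00000000e+00]])}
```

View pics/scene0.png

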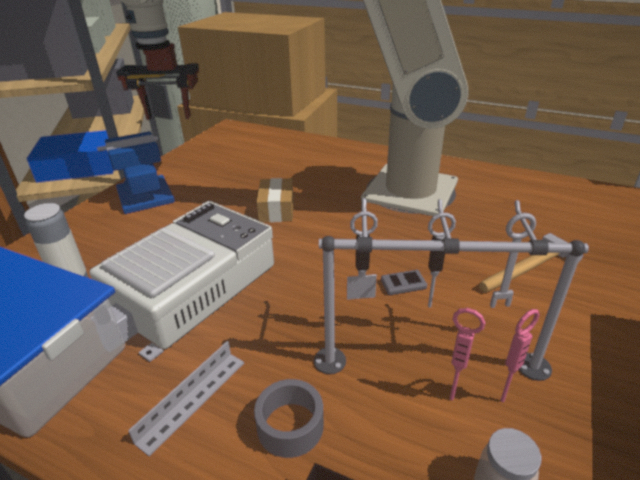

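View pics/top0.png

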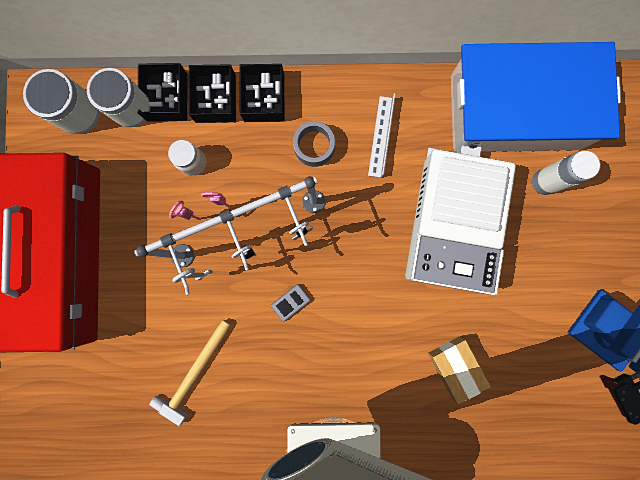

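The probe hangs on the middle hook: scene (442,261), top about (243,252). The scraper is at scene (361,256) and the spanner at (513,261). The two pink look-alikes lie behind the rail. The opener panel is at top (458,265), with the plunger at about (441,265) and the run button at (463,269). Next I'll fit the rail and opener poses.

```bash
cat > h.py <<'E'
import numpy as np, cv2
from scipy.optimize import least_squares
from scipy.spatial.transform import Rotation as R
from workcell import ctrl, optics
def K(m):
    f=240/np.tan(np.radians(m['fov_y'])/2); return f,m['cx'],m['cy']
def view(n,obs=None):
    m=optics.camera_model(n)
    if n!='wrist': return m,np.array(m['view'])
    T=np.eye(4);T[:3,:3]=R.from_rotvec(obs['orientation']).as_matrix();T[:3,3]=obs['ee_pos']
    return m,np.linalg.inv(T@np.array(m['hand_eye']))
def proj(P,n,obs=None):
    m,V=view(n,obs);f,cx,cy=K(m);c=np.atleast_2d(P)@V[:3,:3].T+V[:3,3]
    return np.c_[cx+f*c[:,0]/-c[:,2],cy-f*c[:,1]/-c[:,2]]
def ray(uv,n,z,obs=None):
    m,V=view(n,obs);f,cx,cy=K(m)
    d=V[:3,:3].T@np.array([(uv[0]-cx)/f,-(uv[1]-cy)/f,-1]);o=-V[:3,:3].T@V[:3,3]
    return o+d*(z-o[2])/d[2]
def pl(p,L):
    c,s=np.cos(p[2]),np.sin(p[2]);L=np.atleast_2d(L)
    return np.c_[p[0]+c*L[:,0]-s*L[:,1],p[1]+s*L[:,0]+c*L[:,1],L[:,2]]
def fit(p0,L,obsv):
    # obsv: list of (cam,obs,idx,uv)
    f=lambda p:np.concatenate([(proj(pl(p,L[i]),n,o)-uv).ravel() for n,o,i,uv in obsv])
    r=least_squares(f,p0,loss='soft_l1',x_scale=[100,100,.5]);return r.x,f(r.x)
E
python3 - <<'E'
from h import *
L=np.array([[0,185,250],[0,-185,250],[-112,120,259],[-112,0,259],[-112,-120,259]],float)
top=np.array([[139.5,251.5],[310.5,183],[188,292],[248,268],[307,244]]);sc=np.array([[582,248],[324,243]])
I=np.arange(5)
p,r=fit([600,150,-.4],L,[('top',None,I,top),('scene',None,I[:2],sc)]);print(p,r.round(1))
print('probe hang',pl(p,[-72,0,238]),'px',proj(pl(p,[[-72,0,238],[-72,0,65]]),'scene').round(),'grip',pl(p,[-72,0,200]))
L=np.array([[-106,34,96],[-106,-14,111],[-150,95,95],[-150,-95,95],[150,95,95],[150,-95,95]],float)
top=np.array([[441,265],[463,269],[405,279],[497,294],[430,148],[520,162]])
p,r=fit([550,-270,-.1],L,[('top',None,np.arange(6),top)]);print(p,r.round(1))
print('learn',pl(p,L[0]))
E
python3 - <<'E'
import cv2
a=cv2.imread('pics/top0.png')[170:300,130:330];cv2.imwrite('pics/c1.png',cv2.resize(a,None,fx=4,fy=4,interpolation=cv2.INTER_CUBIC))
E
```

```text
[5.80019345e+02 2.00634193e+02 3.76474995e-01] [-2.8  0.2  6.1 -4.8  0.5  1.5 -0.   1.   0.1  0.7  3.9  0.6 -6.1  0.7]
probe hang [[513.06176731 174.16378035 238.        ]] px [[441. 225.]
 [429. 307.]] grip [[513.06176731 174.16378035 200.        ]]
[ 5.79028913e+02 -2.92958352e+02 -1.86364710e-01] [-0.6 -0.3  0.8 -0.7  5.   0.6 -2.1  0.3  1.3 -0.  -5.1  0.2]
learn [[ 481.16416144 -239.90658041   96.        ]]
```

View pics/c1.png

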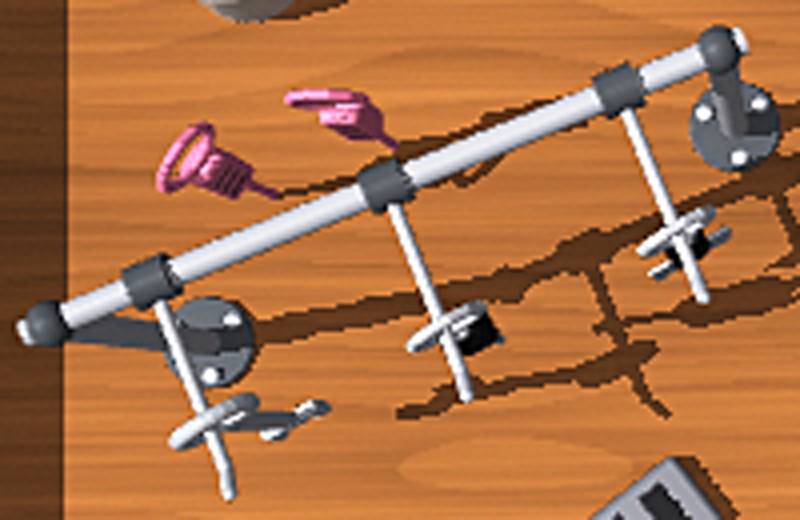

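```bash
cat >> h.py <<'E'
def rows(target,yaw=None):
    o=ctrl.get_obs();M=R.from_rotvec(o['orientation']).as_matrix()
    d=M.T@(np.array(target,float)-o['ee_pos'])/40
    y0=np.arctan2(M[1,0],M[0,0]);t=0 if yaw is None else -(yaw-y0)
    print('now',np.round(o['ee_pos'],1),'yaw',round(y0,4),'units tool xyz',d.round(3),'turn z units',round(np.degrees(t)/6,3),'tilt',np.round(M[:,2],4),'F',np.round(o['ft_force'],1),'w',round(o['width'],1),'g',round(o['grasp_force'],1),'t',o['t'])
LR=np.array([[0,185,250],[0,-185,250],[-112,120,259],[-112,0,259],[-112,-120,259],[0,172,250],[0,-172,250]],float)
E
python3 - <<'E'
from h import *
top=np.array([[135.5,252],[315.5,180],[187.7,293],[246.7,269.5],[306,244.2]]);sc=np.array([[578,247.5],[327,243]])
p,r=fit([600,150,.4],LR,[('top',None,np.arange(5),top),('scene',None,np.array([5,6]),sc)]);print(p,r.round(1))
print('hang',pl(p,[-72,0,238]),proj(pl(p,[-72,0,238]),'top'))
rows([440,-230,250],p[2])
E
```

```text
[5.79252670e+02 2.02182973e+02 3.73250000e-01] [ 0.3 -0.2  0.4 -1.1 -0.2  0.8  0.3  0.   0.2  1.2 -0.4  1.1  1.3  0.6]
hang [[512.21007386 175.92863559 238.        ]] [[241.19968175 250.3568567 ]]
now [ 272.3 -562.5  222.7] yaw 0.4508 units tool xyz [ 7.395 -5.657 -0.683] turn z units 0.74 tilt [-0. -0. -1.] F [ 0.3  0.7 -0.1] w 87.4 g 0.0 t 0.9
```

```bash
python3 -m jog '[[0.74,-0.566,-0.3,0,0,0,1],[0.74,-0.566,-0.3,0,0,0,1],[0.74,-0.566,-0.08,0,0,0,1],[0.74,-0.566,0,0,0,0,1],[0.74,-0.566,0,0,0,0,1],[0.74,-0.566,0,0,0,0,1],[0.74,-0.566,0,0,0,0,1],[0.74,-0.566,0,0,0,0,1],[0.74,-0.566,0,0,0,0,1],[0.74,-0.566,0,0,0,0,1],[0,0,0,0,0,0.74,1],[0,0,0,0,0,0,1],[0,0,0,0,0,0,1]]'
python3 - <<'E'
from h import *
o=ctrl.get_obs();im=optics.get_image('wrist');np.save('w1.npy',np.r_[o['ee_pos'],o['orientation']]);cv2.imwrite('pics/w1.png',im[:,:,::-1])
for t in('learn_top','run_top'):
  for d in optics.masks_of(t,'wrist')[:3]:print(t,d['conf'],d['extent'])
print(proj([[481,-240,96]],'wrist',o))
rows([512,176,300],.3733)
E
```

```text
t: 2.2
ee_pos: [440.1, -229.9, 250.0]
orientation: [3.086, 0.586, 0.0]
ft_force: [-0.2, -0.4, -0.4]
width: 87.8
grasp_force: 0.0
learn_top 0.58 [354.0, 185.7, 13.6, 16.3]
run_top 0.86 [405.3, 222.2, 49.0, 40.2]
[[352.94110002 182.63682116]]
now [ 439.8 -230.4  249.9] yaw 0.3732 units tool xyz [ 5.384 -8.803 -1.254] turn z units -0.001 tilt [-0. -0. -1.] F [ 0.3 -0.2  0.6] w 87.8 g 0.0 t 2.35
```

View pics/w1.png

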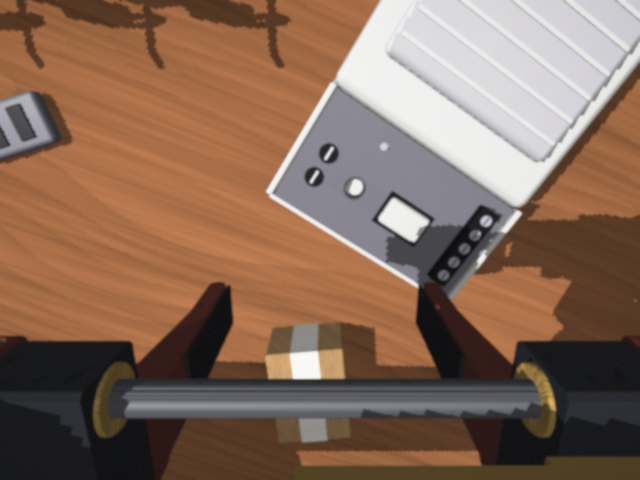

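The learn plunger shows at (354,187), the run button at (404,220), and the trimmers at (329,153) and (314,177). This agrees with the fit. Now I'll go above the probe.

```bash
python3 -m jog '[[0.45,-0.8,-0.4,0,0,0,1],[0.45,-0.8,-0.4,0,0,0,1],[0.45,-0.8,-0.4,0,0,0,1],[0.45,-0.8,-0.3,0,0,0,1],[0.45,-0.8,0,0,0,0,1],[0.45,-0.8,0,0,0,0,1],[0.45,-0.8,0,0,0,0,1],[0.45,-0.8,0,0,0,0,1],[0.45,-0.8,0,0,0,0,1],[0.45,-0.8,0,0,0,0,1],[0.45,-0.8,0,0,0,0,1],[0.43,0,0,0,0,0,1],[0,0,0,0,0,0,1],[0,0,0,0,0,0,1]]'
python3 - <<'E'
from h import *
q=np.load('w1.npy');o1={'ee_pos':q[:3],'orientation':q[3:]};print('learn',ray([354.2,186.5],'wrist',96,o1),'run',ray([404,220],'wrist',111,o1))
o=ctrl.get_obs();im=optics.get_image('wrist');np.save('w2.npy',np.r_[o['ee_pos'],o['orientation']]);cv2.imwrite('pics/w2.png',im[:,:,::-1])
for t in('probe','tool_rail'):
  for d in optics.masks_of(t,'wrist')[:3]:print(t,d['conf'],d['extent'])
p=[579.25,202.18,.37325]
print('hook ends, ring top, probe axis -22',proj(pl(p,np.r_[LR[2:5],[[-72,0,260]],[[-72,0,216]]]),'wrist',o).round(1))
rows([512,176,182],.3733)
E
```

```text
t: 3.75
ee_pos: [511.9, 175.6, 309.5]
orientation: [3.087, 0.582, -0.002]
ft_force: [-0.3, -0.5, 0.4]
width: 87.9
grasp_force: 0.0
learn [ 478.3996453  -242.24642731   96.        ] run [ 469.7524803  -289.12217833  111.        ]
probe 0.72 [196.4, 49.2, 82.1, 56.0]
probe 0.56 [324.8, 247.1, 67.6, 59.8]
tool_rail 0.8 [319.7, 220.6, 639.4, 217.2]
hook ends, ring top, probe axis -22 [[134.1 323.1]
 [323.7 323.2]
 [513.  323.3]
 [323.7 264.6]
 [323.7 242.6]]
now [511.6 175.3 309.8] yaw 0.372 units tool xyz [ 0.016 -0.012  3.196] turn z units -0.013 tilt [-5.e-04 -2.e-04 -1.e+00] F [ 0.3 -0.2  0.1] w 87.9 g 0.0 t 3.9
```

View pics/w2.png

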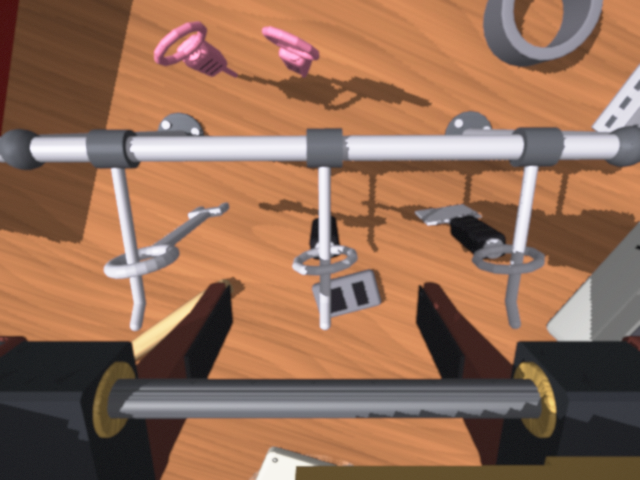

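The middle hook end shows at (325,325), against a prediction of (324,323). The ring is at (325,261), the spanner is on the left and the scraper on the right. Alignment is good, so I'll descend and close.

```bash
python3 -m jog '[[0.05,-0.03,0.4,0,0,0,1],[0,0,0.5,0,0,0,1],[0,0,0.5,0,0,0,1],[0,0,0.5,0,0,0,1],[0,0,0.5,0,0,0,1],[0,0,0.4,0,0,0,1],[0,0,0.2,0,0,0,1],[0,0,0.1,0,0,0,1],[0,0,0.09,0,0,0,1],[0,0,0,0,0,0,1],[0,0,0,0,0,0,1]]'
python3 -m jog '[[0,0,0,0,0,0,0.5],[0,0,0,0,0,0,0.4],[0,0,0,0,0,0,0.3],[0,0,0,0,0,0,0.2],[0,0,0,0,0,0,0.1],[0,0,0,0,0,0,0],[0,0,0,0,0,0,0],[0,0,0,0,0,0,0],[0,0,0,0,0,0,0]]'
python3 - <<'E'
from h import *
rows([512,176,198],.3733)
E
```

```text
t: 5.0
ee_pos: [513.9, 178.4, 182.9]
orientation: [-3.087, -0.583, -0.002]
ft_force: [-0.0, -0.2, 0.0]
width: 87.7
grasp_force: 0.0
t: 5.9
ee_pos: [513.5, 178.3, 182.2]
orientation: [3.087, 0.583, -0.0]
ft_force: [0.4, -0.5, -0.4]
width: 40.5
grasp_force: 30.0
now [513.5 178.3 182.2] yaw 0.3733 units tool xyz [-0.056  0.039 -0.394] turn z units -0.0 tilt [-1.e-04 -1.e-04 -1.e+00] F [ 0.4 -0.5 -0.4] w 40.5 g 30.0 t 5.9
```

The width is 40.5 mm rather than 22 mm, so something is off. I'll look.

```bash
python3 - <<'E'
from h import *
o=ctrl.get_obs();im=optics.get_image('wrist');s=optics.get_image('scene')
a=cv2.resize(im[150:450,160:490],(400,364));b=cv2.resize(s[160:330,320:560],(400,283))
c=np.zeros((600,800,3),np.uint8);c[:364,:400]=a;c[:283,400:]=b
cv2.imwrite('pics/g1.png',c[:,:,::-1])
E
```

```text
(no output)
```

View pics/g1.png

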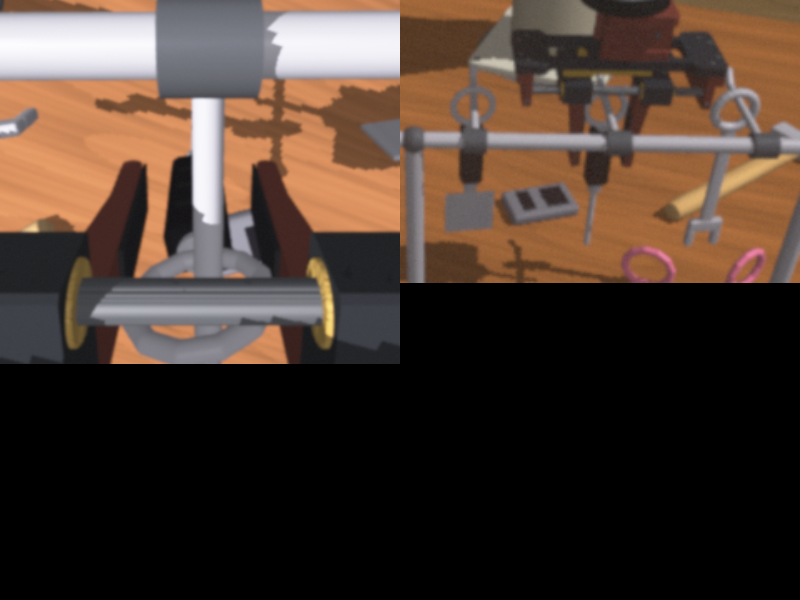

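```bash
python3 -m jog '[[0,0,0,0,0,0,0],[0,0,0,0,0,0,0],[0,0,0,0,0,0,0]]'
```

```text
t: 6.3
ee_pos: [513.6, 178.3, 182.3]
orientation: [3.087, 0.583, -0.0]
ft_force: [0.6, -1.1, -0.3]
width: 40.5
grasp_force: 30.0
```

```bash
python3 - <<'E'
from h import *
o=ctrl.get_obs();s=optics.get_image('scene')
z=cv2.resize(s[165:275,380:520],None,fx=5,fy=5,interpolation=cv2.INTER_CUBIC)
p=[579.25,202.18,.37325]
for h in (182,201,219,229,238,260):
    P=pl(p,[[-72,-40,h],[-72,40,h]]);q=((proj(P,'scene')-[380,165])*5).astype(int)
    for k in q:
        cv2.drawMarker(z,tuple(map(int,k)),(0,255,0),0,10,1);cv2.putText(z,str(h),tuple(map(int,k+[6,0])),0,.4,(0,255,0),1)
cv2.imwrite('pics/g2.png',z[:,:,::-1])
E
```

```text
(no output)
```

View pics/g2.png

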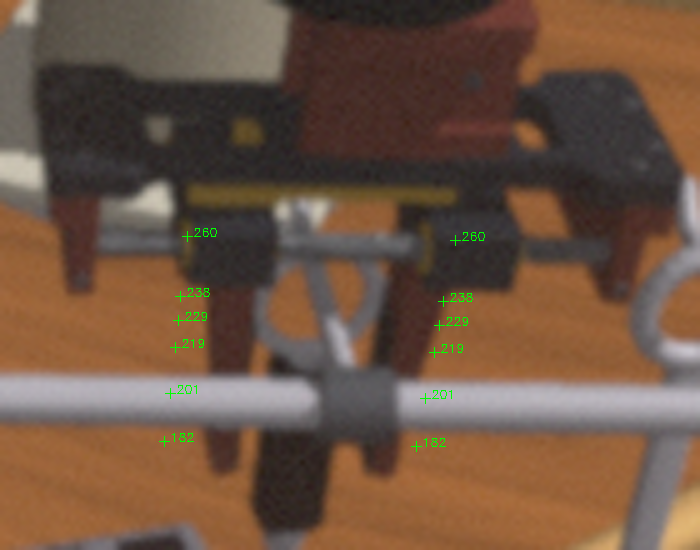

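The finger inner faces run straight up to the carriages, so they pinch the 44 mm ring before they reach the handle. I'll open, back off, lean the gripper about 60° and take the handle low down from the robot side, under the hook.

```bash
python3 -m jog '[[0,0,0,0,0,0,1],[0,0,0,0,0,0,1],[0,0,0,0,0,0,1],[0,0,0,0,0,0,1],[0,0,0,0,0,0,1],[0,0,0,0,0,0,1],[0,0,-0.3,0,0,0,1],[0,0,-0.6,0,0,0,1],[0,0,-0.8,0,0,0,1],[0,0,-0.8,0,0,0,1],[0,0,-0.7,0,0,0,1],[-0.5,0,0,0,0,0,1],[-0.6,0,0,0,0,0,1],[-0.6,0,0,0,0,0,1],[-0.6,0,0,0,0,0,1],[-0.3,0,0,0,0,0,1],[0,0,0,0,0,0,1]]'
python3 -m jog '[[0,0,0,0,1,0,1],[0,0,0,0,1,0,1],[0,0,0,0,1,0,1],[0,0,0,0,1,0,1],[0,0,0,0,1,0,1],[0,0,0,0,1,0,1],[0,0,0,0,1,0,1],[0,0,0,0,1,0,1],[0,0,0,0,1,0,1],[0,0,0,0,1,0,1],[0,0,0,0,0,0,1]]'
python3 - <<'E'
from h import *
print(ctrl.get_obs()['qpos'].round(3))
p=[579.25,202.18,.37325]
t=pl(p,[-72-19+16.5-75,0,154.5])[0];print(t);rows(t)
E
```

```text
t: 8.05
ee_pos: [416.0, 140.1, 311.1]
orientation: [-3.087, -0.583, -0.002]
ft_force: [0.4, -0.0, 0.5]
width: 87.7
grasp_force: 0.0
t: 9.15
ee_pos: [414.5, 155.7, 311.6]
orientation: [-2.64, -0.532, -1.189]
ft_force: [-0.5, 0.1, -0.5]
width: 87.8
grasp_force: 0.0
[ 0.214 -0.254  2.437  0.969  0.206  0.504]
[440.04349754 147.66578468 154.5       ]
now [414.5 155.7 311.6] yaw 0.376 units tool xyz [-2.614  0.565  2.953] turn z units 0.0 tilt [ 0.6816  0.3208 -0.6577] F [-0.5  0.1 -0.5] w 87.8 g 0.0 t 9.15
```

```bash
cat > kin.py <<'E'
from h import *
def fk(q,g):
    a1,d1,a2,a3,L=g
    r=lambda a,t:R.from_euler(a,t)
    A=r('z',q[0]);B=A*r('y',q[1]);C=B*r('y',q[2]);D=C*r('z',q[3])*r('y',q[4])
    p=A.apply([a1,0,d1])+B.apply([0,0,a2])+C.apply([0,0,a3])+D.apply([0,0,L])
    return p,D*r('z',q[5])
E
python3 - <<'E'
from kin import *
o=ctrl.get_obs()
D=[([-1.139,.423,1.63,0,1.089,-.019],[272.318,-562.537,222.675]),(o['qpos'],o['ee_pos'])]
f=lambda g:np.r_[np.concatenate([fk(q,g)[0]-x for q,x in D]),(g[0])*.05,(g[4]-300)*.005]
s=least_squares(f,[0,200,400,350,300]);print(s.x,s.fun.round(1))
print(R.from_matrix((fk(o['qpos'],s.x)[1].inv()*R.from_rotvec(o['orientation'])).as_matrix()).as_rotvec())
np.save('g.npy',s.x)
E
```

```text
[-108.81713912  262.9545261   612.12949839  544.58459096  347.87807484] [-10.8  -4.9  -2.    1.5  -5.3   2.   -5.4   0.2]
[6.16573867e-17 7.39888640e-16 1.57079633e+00]
```

```bash
cat > rec.py <<'E'
from h import *
o=ctrl.get_obs();open('data.txt','a').write(' '.join(map(str,np.r_[o['qpos'],o['ee_pos']]))+'\n')
E
python3 rec.py
python3 -m jog '[[0,0,0,0,-1,0,1],[0,0,0,0,-1,0,1],[0,0,0,0,-1,0,1],[0,0,0,0,0,0,1]]' ; python3 rec.py
python3 -m jog '[[-0.8,0,0.5,0,0,0,1],[-0.8,0,0.5,0,0,0,1],[0,0,0,0,0,0,1]]' >/dev/null; python3 rec.py
python3 -m jog '[[-0.6,0,0.6,0,0,0,1],[-0.6,0,0.6,0,0,0,1],[0,0,0,0,0,0,1]]' ; python3 rec.py
python3 - <<'E'
from kin import *
d=np.loadtxt('data.txt');q=np.vstack([d[:,:6],[-1.139,.423,1.63,0,1.089,-.019]]);x=np.vstack([d[:,6:],[272.318,-562.537,222.675]])
def fk2(q,g):
    a1,d1,a2,a3,L,e,w=g
    r=lambda a,t:R.from_euler(a,t)
    A=r('z',q[0]);B=A*r('y',q[1]);C=B*r('y',q[2]);D=C*r('z',q[3])*r('y',q[4])
    return A.apply([a1,0,d1])+B.apply([0,0,a2])+C.apply([e,0,a3])+D.apply([w,0,L])
f=lambda g:np.r_[np.concatenate([fk2(a,g)-b for a,b in zip(q,x)]),.003*np.array(g-[0,200,400,350,300,0,0])]
s=least_squares(f,[0,200,400,350,300,0,0]);print(s.x.round(1));print(s.fun[:-7].reshape(-1,3).round(1));np.save('g.npy',s.x);print(q.round(3))
E
```

```text
t: 9.55
ee_pos: [416.8, 163.2, 315.5]
orientation: [-2.765, -0.585, -0.906]
ft_force: [0.6, 0.4, 0.1]
width: 87.8
grasp_force: 0.0
t: 10.15
ee_pos: [383.9, 161.9, 217.1]
orientation: [-2.736, -0.59, -0.902]
ft_force: [0.4, 0.5, -0.7]
width: 88.2
grasp_force: 0.0
[-11.7 323.3 588.9 502.9 330.8  83.7  11.4]
[[  2.6   1.5   2.8]
 [ -0.   -5.9  -0.9]
 [ -1.6  -2.9  -1.9]
 [  0.2   1.5   0.4]
 [-10.7  -5.3  -0.4]]
[[ 0.214 -0.254  2.437  0.969  0.206  0.504]
 [ 0.248 -0.227  2.291  0.32   0.468  1.161]
 [ 0.239 -0.136  2.443  0.613  0.263  0.846]
 [ 0.241 -0.066  2.472  1.042  0.202  0.411]
 [-1.139  0.423  1.63   0.     1.089 -0.019]]
```

```bash
cat > kin.py <<'E'
from h import *
r=lambda a,t:R.from_euler(a,t)
def fk(q,g):
    a1,d1,a2,a3,L,e,w,ly,wy=g
    A=r('z',q[0]);B=A*r('y',q[1]);C=B*r('y',q[2]);D=C*r('z',q[3])*r('y',q[4])
    return A.apply([a1,ly,d1])+B.apply([0,0,a2])+C.apply([e,0,a3])+D.apply([w,wy,L]),D*r('z',q[5]+np.pi/2)
lo=np.array([-3,-.9,.09,-1.31,.11,-2.54]);hi=np.array([3,2.11,2.58,4.45,2.69,2.54])
def ik(p,Ro,g):
    best=[]
    for q4 in(0.,.8,1.6,2.4,3.14):
      for q5 in (.3,1.):
        f=lambda q:np.r_[(fk(q,g)[0]-p)/100,(fk(q,g)[1].inv()*Ro).as_rotvec()]
        s=least_squares(f,np.clip([np.arctan2(p[1],p[0]),0,2,q4,q5,1.5-q4],lo+.01,hi-.01),bounds=(lo,hi));best.append((s.cost,s.x))
    best.sort(key=lambda b:b[0]);return best
def ori(yaw,th):  # tool leaning th (rad): z=(sin th fwd, -cos th), x along yaw
    return r('z',yaw)*R.from_matrix(np.diag([1.,-1,-1]))*r('y',th)
E
python3 - <<'E'
from kin import *
d=np.loadtxt('data.txt');q=np.vstack([d[:,:6],[-1.139,.423,1.63,0,1.089,-.019]]);x=np.vstack([d[:,6:],[272.318,-562.537,222.675]])
g0=np.array([0,200,400,350,300,0,0,0,0.])
f=lambda g:np.r_[np.concatenate([fk(a,g)[0]-b for a,b in zip(q,x)]),.003*(g-g0)]
s=least_squares(f,g0);g=s.x;print(g.round(1));print(s.fun[:15].reshape(-1,3).round(1));np.save('g.npy',g)
P=[579.25,202.18,.37325]
for th in (40,50,60,75,90):
  t=np.radians(th)
  for back in (0,75):
    p=pl(P,[-72+19*np.sin(t)-back,0,164-19*np.cos(t)])[0]
    b=ik(p,ori(P[2],t),g)
    print(th,back,[(round(c,5),x.round(2)) for c,x in b[:1]], 'flip',[(round(c,5),x.round(2)) for c,x in b if x[3]>1.6][:1])
E
```

```text
[  0.  312.3 563.4 485.  309.7  77.6  -0.   11.9  -0. ]
[[-0. -0. -0.]
 [ 0.  0. -0.]
 [ 0.  0.  0.]
 [ 0.  0.  0.]
 [-0.  0.  0.]]
40 0 [(np.float64(0.0), array([ 0.27,  0.33,  2.29,  2.79,  0.19, -1.3 ]))] flip [(np.float64(0.0), array([ 0.27,  0.33,  2.29,  2.79,  0.19, -1.3 ]))]
40 75 [(np.float64(0.0), array([ 0.25,  0.25,  2.44,  2.83,  0.26, -1.36]))] flip [(np.float64(0.0), array([ 0.25,  0.25,  2.44,  2.83,  0.26, -1.36]))]
50 0 [(np.float64(0.0), array([ 0.26,  0.4 ,  2.38,  2.97,  0.51, -1.49]))] flip [(np.float64(0.0), array([ 0.26,  0.4 ,  2.38,  2.97,  0.51, -1.49]))]
50 75 [(np.float64(0.0), array([ 0.23,  0.36,  2.53,  2.95,  0.62, -1.51]))] flip [(np.float64(0.0), array([ 0.23,  0.36,  2.53,  2.95,  0.62, -1.51]))]
60 0 [(np.float64(0.0), array([ 0.25,  0.52,  2.44,  3.01,  0.87, -1.54]))] flip [(np.float64(0.0), array([ 0.25,  0.52,  2.44,  3.01,  0.87, -1.54]))]
60 75 [(np.float64(0.00073), array([ 0.21,  0.5 ,  2.58,  2.96,  0.95, -1.55]))] flip [(np.float64(0.00073), array([ 0.21,  0.5 ,  2.58,  2.96,  0.95, -1.55]))]
75 0 [(np.float64(0.0), array([ 0.24,  0.78,  2.48,  3.01,  1.43, -1.59]))] flip [(np.float64(0.0), array([ 0.24,  0.78,  2.48,  3.01,  1.43, -1.59]))]
75 75 [(np.float64(0.01318), array([ 0.03,  1.02,  2.58,  2.69,  1.82, -1.75]))] flip [(np.float64(0.01318), array([ 0.03,  1.02,  2.58,  2.69,  1.82, -1.75]))]
90 0 [(np.float64(0.0), array([ 0.23,  1.05,  2.44,  2.99,  1.91, -1.62]))] flip [(np.float64(0.0), array([ 0.23,  1.05,  2.44,  2.99,  1.91, -1.62]))]
90 75 [(np.float64(0.0), array([ 0.18,  1.22,  2.56,  2.9 ,  2.2 , -1.72]))] flip [(np.float64(0.0), array([ 0.18,  1.22,  2.56,  2.9 ,  2.2 , -1.72]))]
```

```bash
cat > chk.py <<'E'
from kin import *
g=np.load('g.npy');P=[579.25,202.18,.37325];t=np.radians(57)
def rp(back,z): return pl(P,[-72+19*np.sin(t)-back,0,z-19*np.cos(t)])[0]
def show(n,p,yaw):
    b=ik(p,ori(yaw,t),g);b=[x for x in b if x[1][3]>1.6] or b
    print(n,p.round(),round(b[0][0],5),b[0][1].round(2))
for n,b,z in(('pre',65,162),('grasp',0,162),('lift',0,178),('out',70,178),('out2',90,200),('out2',90,240)):show(n,rp(b,z),P[2])
for yaw in (.373,0,-.3,-.47):
    for z in (189,240):
        p=np.array([478.4+19*np.sin(t)*np.cos(yaw),-242.2+19*np.sin(t)*np.sin(yaw),z-19*np.cos(t)]);show(f'press{yaw}',p,yaw)
q=ctrl.get_obs()['qpos'];print(q.round(2))
E
python3 chk.py
```

```text
pre [467. 158. 152.] 0.0 [ 0.22  0.49  2.56  2.98  0.9  -1.55]
grasp [527. 182. 152.] 0.0 [ 0.26  0.49  2.43  3.    0.77 -1.53]
lift [527. 182. 168.] 0.0 [ 0.26  0.43  2.42  2.99  0.71 -1.52]
out [462. 156. 168.] 0.0 [ 0.22  0.42  2.57  2.97  0.84 -1.54]
out2 [443. 149. 190.] 0.00069 [ 0.2   0.27  2.58  2.91  0.68 -1.49]
out2 [443. 149. 230.] 0.0 [ 0.21  0.13  2.57  2.88  0.57 -1.44]
press0.373 [ 493. -236.  179.] 0.0 [-0.95  0.48  2.18  1.48  0.95 -0.99]
press0.373 [ 493. -236.  230.] 0.0 [-0.95  0.36  2.17  1.39  0.97 -0.83]
press0 [ 494. -242.  179.] 0.0 [-0.84  0.42  2.34  2.05  0.78 -1.17]
press0 [ 494. -242.  230.] 0.0 [-0.84  0.28  2.32  1.88  0.71 -0.95]
press-0.3 [ 494. -247.  179.] 0.0 [-0.65  0.4   2.42  2.68  0.7  -1.4 ]
press-0.3 [ 494. -247.  230.] 0.0 [-0.65  0.24  2.4   2.55  0.54 -1.24]
press-0.47 [ 493. -249.  179.] 0.0 [-0.51  0.39  2.43  3.09  0.68 -1.55]
press-0.47 [ 493. -249.  230.] 0.0 [-0.51  0.23  2.41  3.07  0.49 -1.53]
[ 0.24 -0.07  2.47  1.04  0.2   0.41]
```

```bash
python3 - <<'E'
from kin import *
rows([470,-200,260],.3733)
g=np.load('g.npy');o=ctrl.get_obs();Ro=R.from_rotvec(o['orientation'])
print('lean',np.degrees(np.arccos(-Ro.as_matrix()[2,2])))
for s in (0,.25,.5,.75,1):
    p=o['ee_pos']*(1-s)+s*np.array([470,-200,260])
    print(s,[(round(c,4),x.round(2)) for c,x in ik(p,Ro,g)[:2]])
for th in (40,50,57):print(th,[(round(c,4),x.round(2)) for c,x in ik(np.array([470,-200,260]),ori(.373,np.radians(th)),g)[:2]])
for s in (.25,.5,.75,1):
    p=(1-s)*np.array([470,-200,260])+s*np.array([455,152,240]);print(s,[(round(c,4),x.round(2)) for c,x in ik(p,ori(.373,np.radians(57)),g)[:2]])
E
```

```text
now [383.9 161.9 217.1] yaw 0.3981 units tool xyz [-0.564  9.004 -2.501] turn z units 0.237 tilt [ 0.5248  0.3072 -0.7938] F [ 0.4  0.5 -0.7] w 88.2 g 0.0 t 10.15
lean 37.45465605141124
0 [(np.float64(0.0), array([ 0.24, -0.07,  2.47,  1.04,  0.2 ,  0.41])), (np.float64(0.0), array([ 0.24, -0.07,  2.47,  1.04,  0.2 ,  0.41]))]
0.25 [(np.float64(0.0), array([-0.15, -0.07,  2.44,  1.05,  0.45,  0.1 ])), (np.float64(0.0), array([-0.15, -0.07,  2.44,  1.05,  0.45,  0.1 ]))]
0.5 [(np.float64(0.0), array([-0.45, -0.02,  2.35,  0.98,  0.65, -0.06])), (np.float64(0.0), array([-0.45, -0.02,  2.35,  0.98,  0.65, -0.06]))]
0.75 [(np.float64(0.0), array([-0.66,  0.07,  2.22,  0.9 ,  0.8 , -0.15])), (np.float64(0.0), array([-0.66,  0.07,  2.22,  0.9 ,  0.8 , -0.15]))]
1 [(np.float64(0.0), array([-0.79,  0.17,  2.07,  0.84,  0.91, -0.18])), (np.float64(0.0), array([-0.79,  0.17,  2.07,  0.84,  0.91, -0.18]))]
40 [(np.float64(0.0), array([-0.79,  0.13,  2.14,  0.95,  0.81, -0.26])), (np.float64(0.0), array([-0.79,  0.13,  2.14,  0.95,  0.81, -0.26]))]
50 [(np.float64(0.0), array([-0.89,  0.19,  2.2 ,  1.22,  0.89, -0.58])), (np.float64(0.0), array([-0.89,  0.19,  2.2 ,  1.22,  0.89, -0.58]))]
57 [(np.float64(0.0), array([-0.94,  0.24,  2.24,  1.37,  0.98, -0.77])), (np.float64(0.0), array([-0.94,  0.24,  2.24,  1.37,  0.98, -0.77]))]
0.25 [(np.float64(0.0), array([-0.78,  0.17,  2.37,  1.53,  0.88, -0.83])), (np.float64(0.0), array([-0.78,  0.17,  2.37,  1.53,  0.88, -0.83]))]
0.5 [(np.float64(0.0), array([-0.54,  0.11,  2.48,  1.79,  0.75, -0.91])), (np.float64(0.0), array([-0.54,  0.11,  2.48,  1.79,  0.75, -0.91]))]
0.75 [(np.float64(0.0), array([-0.19,  0.08,  2.54,  2.23,  0.6 , -1.08])), (np.float64(0.0), array([-0.19,  0.08,  2.54,  2.23,  0.6 , -1.08]))]
1 [(np.float64(0.0), array([ 0.21,  0.1 ,  2.54,  2.86,  0.51, -1.41])), (np.float64(0.0), array([ 0.21,  0.1 ,  2.54,  2.86,  0.51, -1.41]))]
```

```bash
python3 -m jog '[[-0.04,0.64,-0.18,0,0,0,1],[-0.04,0.64,-0.18,0,0,0,1],[-0.04,0.64,-0.18,0,0,0,1],[-0.04,0.64,-0.18,0,0,0,1],[-0.04,0.64,-0.18,0,0,0,1],[-0.04,0.64,-0.18,0,0,0,1],[-0.04,0.64,-0.18,0,0,0,1],[-0.04,0.64,-0.18,0,0,0,1],[-0.04,0.64,-0.18,0,0,0,1],[-0.04,0.64,-0.18,0,0,0,1],[-0.04,0.64,-0.18,0,0,0,1],[-0.04,0.64,-0.18,0,0,0,1],[-0.04,0.64,-0.18,0,0,0,1],[-0.04,0.64,-0.18,0,0,0,1],[0,0,0,0,0,0,1],[0,0,0,0,0,0,1]]'
cat >> kin.py <<'E'
def go(p,yaw=.3733,th=57):
    o=ctrl.get_obs();Ro=R.from_rotvec(o['orientation']);T=ori(yaw,np.radians(th))
    print('now',o['ee_pos'].round(1),'turn units',np.degrees((Ro.inv()*T).as_rotvec()/6).round(3),'shift units (after turn)',(T.inv().apply(np.array(p)-o['ee_pos'])/40).round(3),'(before)',(Ro.inv().apply(np.array(p)-o['ee_pos'])/40).round(3),'q',o['qpos'].round(2),'F',o['ft_force'].round(1),'w',round(o['width'],1),'g',round(o['grasp_force'],1),'t',round(o['t'],2))
E
python3 -c "
from kin import *
go([470,-200,260])"
```

```text
t: 11.75
ee_pos: [468.1, -199.5, 261.3]
orientation: [-2.74, -0.591, -0.897]
ft_force: [-0.1, -0.0, -0.5]
width: 87.9
grasp_force: 0.0
now [ 468.1 -199.5  261.3] turn units [-0.919  3.341  0.033] shift units (after turn) [-0.006  0.03   0.052] (before) [0.012 0.035 0.048] q [-0.79  0.16  2.07  0.83  0.92 -0.18] F [-0.1 -0.  -0.5] w 87.9 g 0.0 t 11.75
```

```bash
python3 -m jog '[[0,0,0,-0.184,0.668,0.007,1],[0,0,0,-0.184,0.668,0.007,1],[0,0,0,-0.184,0.668,0.007,1],[0,0,0,-0.184,0.668,0.007,1],[0,0,0,-0.184,0.668,0.007,1],[0,0,0,0,0,0,1],[0,0,0,0,0,0,1]]'
python3 -c "
from kin import *
go([455,152,240])"
```

```text
t: 12.45
ee_pos: [468.3, -197.8, 260.8]
orientation: [-2.566, -0.486, -1.394]
ft_force: [0.7, 0.2, 0.0]
width: 87.7
grasp_force: 0.0
now [ 468.3 -197.8  260.8] turn units [-0.034 -0.009 -0.005] shift units (after turn) [ 1.131 -8.264  2.699] (before) [ 1.124 -8.255  2.729] q [-0.95  0.24  2.24  1.36  0.98 -0.77] F [0.7 0.2 0. ] w 87.7 g 0.0 t 12.45
```

```bash
python3 -m jog '[[0.07,-0.517,0.169,0,0,0,1],[0.07,-0.517,0.169,0,0,0,1],[0.07,-0.517,0.169,0,0,0,1],[0.07,-0.517,0.169,0,0,0,1],[0.07,-0.517,0.169,0,0,0,1],[0.07,-0.517,0.169,0,0,0,1],[0.07,-0.517,0.169,0,0,0,1],[0.07,-0.517,0.169,0,0,0,1],[0.07,-0.517,0.169,0,0,0,1],[0.07,-0.517,0.169,0,0,0,1],[0.07,-0.517,0.169,0,0,0,1],[0.07,-0.517,0.169,0,0,0,1],[0.07,-0.517,0.169,0,0,0,1],[0.07,-0.517,0.169,0,0,0,1],[0.07,-0.517,0.169,0,0,0,1],[0.07,-0.517,0.169,0,0,0,1],[0,0,0,0,0,0,1],[0,0,0,0,0,0,1]]'
python3 -c "
from kin import *
go([467,158,152]);go([527,182,152])"
```

```text
t: 14.25
ee_pos: [454.9, 153.1, 241.2]
orientation: [-2.562, -0.491, -1.4]
ft_force: [-1.3, -0.4, -0.3]
width: 87.9
grasp_force: 0.0
now [454.9 153.1 241.2] turn units [-0.049 -0.053  0.023] shift units (after turn) [-1.692 -0.004  1.487] (before) [-1.7   -0.     1.478] q [ 0.21  0.11  2.54  2.85  0.52 -1.41] F [-1.3 -0.4 -0.3] w 87.9 g 0.0 t 14.25
now [454.9 153.1 241.2] turn units [-0.049 -0.053  0.023] shift units (after turn) [-0.812 -0.015  2.842] (before) [-0.828 -0.003  2.837] q [ 0.21  0.11  2.54  2.85  0.52 -1.41] F [-1.3 -0.4 -0.3] w 87.9 g 0.0 t 14.25
```

```bash
python3 -m jog '[[-0.34,0,0.297,0,0,0,1],[-0.34,0,0.297,0,0,0,1],[-0.34,0,0.297,0,0,0,1],[-0.34,0,0.297,0,0,0,1],[-0.34,0,0.297,0,0,0,1],[0,0,0,0,0,0,1],[0,0,0,0,0,0,1]]'
python3 -c "
from kin import *
t=np.radians(57)
p=pl([579.25,202.18,.37325],[-72+19*np.sin(t)+1,0,162-19*np.cos(t)])[0];go(p)
o=ctrl.get_obs();optics.get_image('wrist')
for d in optics.masks_of('probe','wrist')[:3]:print(d['conf'],d['extent'])
print(proj(pl([579.25,202.18,.37325],[[-72,0,238],[-72,0,216],[-72,0,150]]),'wrist',o).round())"
```

```text
t: 14.95
ee_pos: [467.2, 155.7, 150.8]
orientation: [-2.566, -0.484, -1.398]
ft_force: [0.4, -0.3, 0.7]
width: 87.9
grasp_force: 0.0
now [467.2 155.7 150.8] turn units [-0.013 -0.029 -0.009] shift units (after turn) [ 0.919 -0.061  1.376] (before) [ 0.915 -0.06   1.379] q [ 0.21  0.49  2.56  2.97  0.91 -1.55] F [ 0.4 -0.3  0.7] w 87.9 g 0.0 t 14.95
0.84 [293.4, 134.9, 39.7, 182.9]
0.82 [193.1, 135.0, 79.3, 187.2]
[[318.  72.]
 [319. 123.]
 [320. 227.]]
```

```bash
python3 -c "
from h import *
cv2.imwrite('pics/w3.png',optics.get_image('wrist')[:,:,::-1])"
```

```text
(no output)
```

View pics/w3.png

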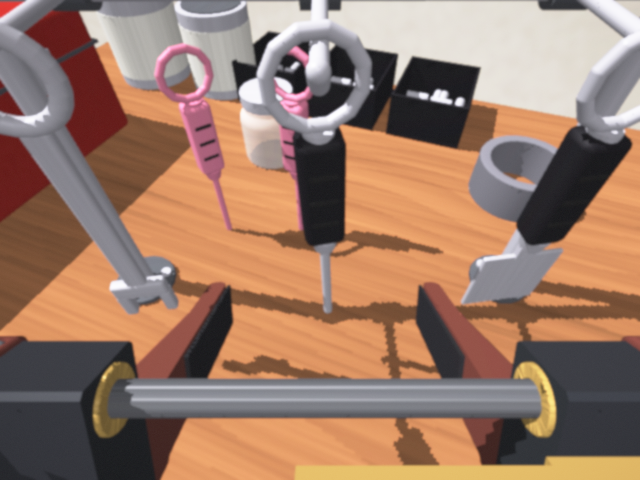

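The probe's ring is at (316,78) and its handle runs down to (322,245), centred between the open fingers. The pink look-alikes are behind it. I'll advance horizontally and close.

```bash
python3 -m jog '[[0.115,-0.008,0.172,0,0,0,1],[0.115,-0.008,0.172,0,0,0,1],[0.115,-0.008,0.172,0,0,0,1],[0.115,-0.008,0.172,0,0,0,1],[0.115,-0.008,0.172,0,0,0,1],[0.115,-0.008,0.172,0,0,0,1],[0.115,-0.008,0.172,0,0,0,1],[0.115,-0.008,0.172,0,0,0,1],[0,0,0,0,0,0,1],[0,0,0,0,0,0,1]]'
python3 -m jog '[[0,0,0,0,0,0,0.6],[0,0,0,0,0,0,0.5],[0,0,0,0,0,0,0.4],[0,0,0,0,0,0,0.35],[0,0,0,0,0,0,0.3],[0,0,0,0,0,0,0.25],[0,0,0,0,0,0,0.2],[0,0,0,0,0,0,0.1],[0,0,0,0,0,0,0],[0,0,0,0,0,0,0],[0,0,0,0,0,0,0],[0,0,0,0,0,0,0]]'
python3 -c "
from kin import *
o=ctrl.get_obs();print(o['qpos'].round(2),R.from_rotvec(o['orientation']).inv().apply([0,0,.4]))"
```

```text
t: 16.1
ee_pos: [527.7, 182.9, 151.9]
orientation: [-2.566, -0.487, -1.399]
ft_force: [-0.8, -0.7, -0.2]
width: 88.0
grasp_force: 0.0
t: 17.3
ee_pos: [527.8, 182.8, 152.0]
orientation: [-2.566, -0.486, -1.4]
ft_force: [-0.9, -0.0, -0.5]
width: 23.1
grasp_force: 29.9
[ 0.26  0.49  2.43  3.    0.77 -1.53] [ 3.36305223e-01 -1.93570076e-05 -2.16561300e-01]
```

Gripped at 23 mm, on the handle. Lifting 16 mm and moving out.

```bash
python3 -m jog '[[0.11,0,-0.07,0,0,0,0],[0.11,0,-0.07,0,0,0,0],[0.11,0,-0.07,0,0,0,0],[0,0,0,0,0,0,0],[0,0,0,0,0,0,0]]'
python3 -m jog '[[-0.119,0,-0.184,0,0,0,0],[-0.119,0,-0.184,0,0,0,0],[-0.119,0,-0.184,0,0,0,0],[-0.119,0,-0.184,0,0,0,0],[-0.119,0,-0.184,0,0,0,0],[-0.119,0,-0.184,0,0,0,0],[-0.119,0,-0.184,0,0,0,0],[-0.119,0,-0.184,0,0,0,0],[0,0,0,0,0,0,0]]'
python3 -m jog '[[0.21,0,-0.136,0,0,0,0],[0.21,0,-0.136,0,0,0,0],[0.21,0,-0.136,0,0,0,0],[0.21,0,-0.136,0,0,0,0],[0.21,0,-0.136,0,0,0,0],[0.21,0,-0.136,0,0,0,0],[0,0,0,0,0,0,0]]'
python3 -c "
from kin import *
go([490,-238,240])
o=ctrl.get_obs();im=optics.get_image('wrist');cv2.imwrite('pics/w4.png',im[:,:,::-1])"
```

```text
t: 17.8
ee_pos: [528.0, 182.9, 168.2]
orientation: [-2.565, -0.486, -1.401]
ft_force: [0.4, 0.0, -1.1]
width: 22.6
grasp_force: 29.9
t: 18.7
ee_pos: [461.2, 156.7, 167.1]
orientation: [-2.567, -0.486, -1.397]
ft_force: [0.7, 0.1, -1.2]
width: 23.1
grasp_force: 29.9
t: 19.4
ee_pos: [463.2, 157.3, 229.2]
orientation: [-2.563, -0.486, -1.404]
ft_force: [-0.2, 0.5, -0.9]
width: 22.8
grasp_force: 29.9
now [463.2 157.3 229.2] turn units [-0.009 -0.07   0.011] shift units (after turn) [-1.398  9.447 -2.646] (before) [-1.39   9.443 -2.665] q [ 0.22  0.17  2.54  2.9   0.57 -1.45] F [-0.2  0.5 -0.9] w 22.8 g 29.9 t 19.4
```

```bash
python3 -m jog '[[-0.0735,0.497,-0.14,0,0,0,0],[-0.0735,0.497,-0.14,0,0,0,0],[-0.0735,0.497,-0.14,0,0,0,0],[-0.0735,0.497,-0.14,0,0,0,0],[-0.0735,0.497,-0.14,0,0,0,0],[-0.0735,0.497,-0.14,0,0,0,0],[-0.0735,0.497,-0.14,0,0,0,0],[-0.0735,0.497,-0.14,0,0,0,0],[-0.0735,0.497,-0.14,0,0,0,0],[-0.0735,0.497,-0.14,0,0,0,0],[-0.0735,0.497,-0.14,0,0,0,0],[-0.0735,0.497,-0.14,0,0,0,0],[-0.0735,0.497,-0.14,0,0,0,0],[-0.0735,0.497,-0.14,0,0,0,0],[-0.0735,0.497,-0.14,0,0,0,0],[-0.0735,0.497,-0.14,0,0,0,0],[-0.0735,0.497,-0.14,0,0,0,0],[-0.0735,0.497,-0.14,0,0,0,0],[-0.0735,0.497,-0.14,0,0,0,0],[0,0,0,0,0,0,0]]'
cat > see.py <<'E'
from kin import *
import sys
go([494,-235.3,float(sys.argv[1])])
o=ctrl.get_obs()
# expected probe points given hang pose relative to the grip
M0=ori(.3733,np.radians(57)).as_matrix();Mn=R.from_rotvec(o['orientation']).as_matrix()
def pp(d): return Mn@M0.T@(np.array([512.2,175.9,238-d])-[527.8,182.8,152.0])+o['ee_pos']
print('tip exp',pp(173).round(1))
for n in('wrist','scene','top'):
    im=optics.get_image(n)
    for t in ('probe','learn_top'):
        for d in optics.masks_of(t,n)[:2]:
            v,u=np.nonzero(d['pixels']);k=v>=v.max()-2;print(n,t,round(d['conf'],2),np.round(d['extent'],1),'lowest',u[k].mean().round(1),v.max())
    print('  exp tip',proj(pp(173),n,o).round(1),'shanktop',proj(pp(88),n,o).round(1),'learn',proj([478.4,-242.2,96],n,o).round(1))
    if n=='wrist': cv2.imwrite(f'pics/w_{sys.argv[1]}.png',im[:,:,::-1])
    if n=='scene': cv2.imwrite(f'pics/s_{sys.argv[1]}.png',im[:,:,::-1])
    if n=='top': cv2.imwrite(f'pics/t_{sys.argv[1]}.png',im[:,:,::-1])
E
python3 see.py 212
```

```text
t: 21.45
ee_pos: [489.8, -240.3, 237.6]
orientation: [-2.566, -0.484, -1.401]
ft_force: [0.0, 0.3, -1.6]
width: 22.8
grasp_force: 29.9
now [ 489.8 -240.3  237.6] turn units [-0.003 -0.043 -0.004] shift units (after turn) [-0.46  -0.08   0.469] (before) [-0.462 -0.079  0.467] q [-0.96  0.35  2.16  1.37  0.99 -0.81] F [ 0.   0.3 -1.6] w 22.8 g 29.9 t 21.45
tip exp [ 474.6 -247.1  150.6]
wrist probe 0.51 [ 98.3 147.  196.7 213.8] lowest 168.7 255
wrist learn_top 0.66 [320.6 421.3  14.2  10.8] lowest 321.4 425
  exp tip [[325.4 398.1]] shanktop [[326.1 337.5]] learn [[321.  414.6]]
scene probe 0.59 [466.6 354.1  30.1  90.6] lowest 451.5 398
scene probe 0.58 [222.7 159.8  20.8  90.3] lowest 233.5 204
  exp tip [[232.7 205.8]] shanktop [[227.1 167.8]] learn [[237.  229.6]]
top probe 0.82 [183.9 211.3  29.6  14.6] lowest 187.0 219
top probe 0.73 [213.8 198.4  27.8  17.5] lowest 220.3 204
  exp tip [[450.  267.3]] shanktop [[461.3 266.9]] learn [[441.5 265.9]]
```

```bash
python3 -m jog '[[-0.115,-0.02,0.117,0,0,0,0],[-0.115,-0.02,0.117,0,0,0,0],[-0.115,-0.02,0.117,0,0,0,0],[-0.115,-0.02,0.117,0,0,0,0],[0,0,0,0,0,0,0],[0,0,0,0,0,0,0]]'; python3 see.py 202
python3 - <<'E'
import cv2,numpy as np
w=cv2.imread('pics/w_202.png')[330:480,230:430];s=cv2.imread('pics/s_202.png')[150:260,180:300];t=cv2.imread('pics/t_202.png')[230:300,410:500]
c=np.zeros((600,800,3),np.uint8)
c[:300,:400]=cv2.resize(w,(400,300));c[:367,400:]=cv2.resize(s,(400,367));c[300:580,:360]=cv2.resize(t,(360,280))
cv2.imwrite('pics/c5.png',c)
E
```

```text
t: 22.5
ee_pos: [493.5, -233.0, 212.3]
orientation: [-2.566, -0.486, -1.399]
ft_force: [0.1, -0.9, -0.7]
width: 22.9
grasp_force: 29.9
now [ 493.5 -233.   212.3] turn units [-0.016 -0.036  0.001] shift units (after turn) [-0.221  0.059  0.131] (before) [-0.221  0.059  0.13 ] q [-0.95  0.4   2.18  1.43  0.97 -0.89] F [ 0.1 -0.9 -0.7] w 22.9 g 29.9 t 22.5
tip exp [ 478.2 -239.7  125.2]
wrist probe 0.9 [320.2 255.3 169.5 245.7] lowest 325.5 378
wrist learn_top 0.55 [330.4 422.6  16.3   6.7] lowest 330.3 424
  exp tip [[325.4 398.1]] shanktop [[326.1 337.5]] learn [[328.8 413.1]]
scene probe 0.85 [521.  358.1  38.5  93.5] lowest 502.4 400
scene probe 0.63 [226.2 173.9  23.9  83. ] lowest 235.0 215
scene learn_top 0.54 [361.7 256.6  26.2  89.6] lowest 354.3 299
scene learn_top 0.31 [218.2 220.6  19.3  12.7] lowest 220.3 225
  exp tip [[236.3 218. ]] shanktop [[230.9 181. ]] learn [[237.  229.6]]
top probe 0.7 [215.9 198.3  27.6  17.4] lowest 222.8 206
top probe 0.51 [463.7 265.8  30.4  13. ] lowest 458.4 272
  exp tip [[443.5 265.8]] shanktop [[454.  265.3]] learn [[441.5 265.9]]
```

View pics/c5.png

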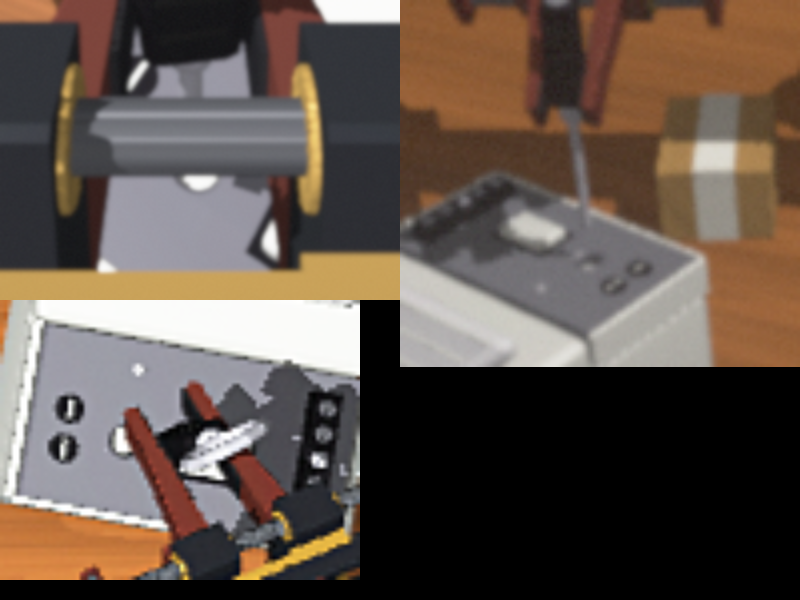

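```bash
python3 - <<'E'
from kin import *
print('top',ray([440.7,265],'top',96),ray([441,265],'top',96));print('scene',ray([237.6,228.6],'scene',96))
o=ctrl.get_obs();o2=dict(o);o2['ee_pos']=np.array([489.8,-240.3,237.6]);print('wrist',ray([320.6,421.3],'wrist',96,o2),ray([328.7,420],'wrist',96,o))
print('tip scene at z125',ray([236.1,217.5],'scene',125.2))
E
```

```text
top [ 480.41938521 -240.51809323   96.        ] [ 480.40971033 -241.18231787   96.        ]
scene [ 474.62083977 -243.24410705   96.        ]
wrist [ 473.88515734 -243.76175277   96.        ] [ 474.47200492 -243.9657093    96.        ]
tip scene at z125 [ 476.70925814 -241.28403658  125.2       ]
```

```bash
python3 - <<'E'
from kin import *
go([492.3,-235.3,202.3])
E
python3 -c "
from kin import *
print(ori(.3733,np.radians(57)).inv().apply([-1.2,-2.3,-19.])/40)"
```

```text
now [ 493.5 -233.2  212.8] turn units [-0.009 -0.038  0.009] shift units (after turn) [-0.245  0.038  0.102] (before) [-0.246  0.038  0.101] q [-0.95  0.4   2.18  1.43  0.97 -0.89] F [-0.  -0.  -0.8] w 23.0 g 29.9 t 22.95
[-0.4250033   0.04259921  0.21768957]
```

```bash
python3 -m jog '[[-0.142,0.014,0.073,0,0,0,0],[-0.142,0.014,0.073,0,0,0,0],[-0.142,0.014,0.073,0,0,0,0],[0,0,0,0,0,0,0]]'
python3 -m jog '[[-0.063,0,0.041,0,0,0,0],[-0.063,0,0.041,0,0,0,0],[-0.042,0,0.027,0,0,0,0],[0,0,0,0,0,0,0]]'
python3 -m jog '[[-0.042,0,0.027,0,0,0,0],[0,0,0,0,0,0,0]]'
python3 -m jog '[[-0.042,0,0.027,0,0,0,0],[0,0,0,0,0,0,0]]'
```

```text
t: 23.35
ee_pos: [492.1, -235.1, 192.3]
orientation: [-2.566, -0.485, -1.398]
ft_force: [0.1, 0.1, -0.3]
width: 23.0
grasp_force: 29.9
t: 23.75
ee_pos: [492.4, -235.2, 185.3]
orientation: [-2.566, -0.486, -1.399]
ft_force: [-0.1, 0.8, -1.7]
width: 22.9
grasp_force: 29.9
t: 23.95
ee_pos: [492.4, -235.3, 183.4]
orientation: [-2.566, -0.487, -1.4]
ft_force: [0.2, -0.3, -1.9]
width: 23.0
grasp_force: 29.9
t: 24.15
ee_pos: [492.6, -235.4, 181.8]
orientation: [-2.565, -0.486, -1.401]
ft_force: [-0.5, 1.3, 2.0]
width: 23.0
grasp_force: 29.9
```

Contact is at tip z ≈ 95, which is below the panel face at 104, so the tip is on the plunger. I'll press fully and hold.

```bash
python3 -m jog '[[-0.031,0,0.02,0,0,0,0],[-0.031,0,0.02,0,0,0,0],[-0.021,0,0.014,0,0,0,0],[0,0,0,0,0,0,0]]'
python3 -m jog '[[-0.021,0,0.014,0,0,0,0],[0,0,0,0,0,0,0]]'
```

```text
t: 24.55
ee_pos: [492.6, -235.4, 177.7]
orientation: [-2.566, -0.486, -1.4]
ft_force: [-0.4, 0.9, 3.9]
width: 22.8
grasp_force: 29.9
t: 24.75
ee_pos: [492.9, -235.5, 177.3]
orientation: [-2.565, -0.487, -1.402]
ft_force: [-1.1, 0.1, 7.1]
width: 23.3
grasp_force: 30.0
```

```bash
python3 -m jog '[[-0.01,0,0.007,0,0,0,0],[0,0,0,0,0,0,0],[0,0,0,0,0,0,0],[0,0,0,0,0,0,0],[0,0,0,0,0,0,0],[0,0,0,0,0,0,0],[0,0,0,0,0,0,0],[0,0,0,0,0,0,0],[0,0,0,0,0,0,0],[0,0,0,0,0,0,0],[0,0,0,0,0,0,0],[0,0,0,0,0,0,0],[0,0,0,0,0,0,0],[0,0,0,0,0,0,0],[0,0,0,0,0,0,0]]'
python3 -c "
from kin import *
o=ctrl.get_obs();optics.get_image('scene')
for d in optics.masks_of('probe','scene')[:3]:
  v,u=np.nonzero(d['pixels']);print(d['conf'],d['extent'],u[v>=v.max()-2].mean(),v.max())
M=o['ee_pos']+np.array([-15.6,-6.9,86]);print(proj(M-[0,0,173],'scene'),proj(M+[0,0,22],'scene'))"
```

```text
t: 26.25
ee_pos: [493.1, -235.5, 177.2]
orientation: [-2.564, -0.487, -1.403]
ft_force: [0.2, -0.1, 9.9]
width: 23.2
grasp_force: 30.0
0.91 [228.3, 187.0, 22.5, 79.8] 236.0 225
0.75 [467.9, 355.4, 32.0, 88.8] 451.25 399
0.66 [521.9, 356.9, 42.0, 94.9] 502.0 402
[[237.52454173 231.68558391]] [[224.68453075 144.75397545]]
```

```bash
python3 -m jog '[[0.08,0,-0.052,0,0,0,0],[0.21,0,-0.136,0,0,0,0],[0.21,0,-0.136,0,0,0,0],[0.21,0,-0.136,0,0,0,0],[0.21,0,-0.136,0,0,0,0],[0.21,0,-0.136,0,0,0,0],[0.1,0,-0.065,0,0,0,0],[0,0,0,0,0,0,0]]'
python3 -c "
from kin import *
go([461,156.5,232])"
```

```text
t: 27.15
ee_pos: [492.2, -235.5, 234.8]
orientation: [-2.567, -0.487, -1.399]
ft_force: [-0.4, 0.4, -1.7]
width: 23.2
grasp_force: 29.9
now [ 492.2 -235.5  234.8] turn units [-0.006 -0.031  0.015] shift units (after turn) [ 1.491 -9.409  2.426] (before) [ 1.497 -9.405  2.437] q [-0.95  0.35  2.17  1.39  0.98 -0.82] F [-0.4  0.4 -1.7] w 23.2 g 29.9 t 27.15
```

```bash
python3 -m jog '[[0.0785,-0.495,0.128,0,0,0,0],[0.0785,-0.495,0.128,0,0,0,0],[0.0785,-0.495,0.128,0,0,0,0],[0.0785,-0.495,0.128,0,0,0,0],[0.0785,-0.495,0.128,0,0,0,0],[0.0785,-0.495,0.128,0,0,0,0],[0.0785,-0.495,0.128,0,0,0,0],[0.0785,-0.495,0.128,0,0,0,0],[0.0785,-0.495,0.128,0,0,0,0],[0.0785,-0.495,0.128,0,0,0,0],[0.0785,-0.495,0.128,0,0,0,0],[0.0785,-0.495,0.128,0,0,0,0],[0.0785,-0.495,0.128,0,0,0,0],[0.0785,-0.495,0.128,0,0,0,0],[0.0785,-0.495,0.128,0,0,0,0],[0.0785,-0.495,0.128,0,0,0,0],[0.0785,-0.495,0.128,0,0,0,0],[0.0785,-0.495,0.128,0,0,0,0],[0.0785,-0.495,0.128,0,0,0,0],[0,0,0,0,0,0,0]]'
python3 -c "
from kin import *
go([461,156.5,167.5])"
```

```text
t: 29.15
ee_pos: [459.9, 158.6, 231.4]
orientation: [-2.565, -0.491, -1.396]
ft_force: [-0.4, -1.1, -2.1]
width: 22.8
grasp_force: 29.9
now [459.9 158.6 231.4] turn units [-0.042 -0.018  0.027] shift units (after turn) [-1.336  0.06   0.876] (before) [-1.338  0.06   0.874] q [ 0.23  0.15  2.54  2.9   0.55 -1.44] F [-0.4 -1.1 -2.1] w 22.8 g 29.9 t 29.15
```

```bash
python3 -m jog '[[-0.22,0.01,0.146,0,0,0,0],[-0.22,0.01,0.146,0,0,0,0],[-0.22,0.01,0.146,0,0,0,0],[-0.22,0.01,0.146,0,0,0,0],[-0.22,0.01,0.146,0,0,0,0],[-0.22,0.01,0.146,0,0,0,0],[0,0,0,0,0,0,0],[0,0,0,0,0,0,0]]'
python3 - <<'E'
from kin import *
go([528,183,168.2])
o=ctrl.get_obs();w=optics.get_image('wrist');s=optics.get_image('scene')
Og=o['ee_pos']+np.array([-15.6,-6.9,86]);y=np.array([-.3646,.931,0])
pts=[Og,Og+[0,0,22],Og+22*y,Og-22*y,Og-[0,0,22]]
he=pl([579.25,202.18,.37325],LR[3])[0]
for im,n in((w,'wrist'),(s,'scene')):
    print(n,'ring c,top,L,R,bot',proj(np.array(pts),n,o).round(1).tolist(),'hook',proj(he,n,o).round(1))
c=np.zeros((600,800,3),np.uint8);c[:480,:400]=cv2.resize(w[0:240,220:420],(400,480));c[:400,400:]=cv2.resize(s[180:300,380:500],(400,400))
cv2.imwrite('pics/c6.png',c[:,:,::-1])
E
```

```text
t: 29.95
ee_pos: [462.3, 154.1, 168.2]
orientation: [-2.568, -0.486, -1.397]
ft_force: [1.1, -0.1, -0.8]
width: 22.9
grasp_force: 29.9
now [462.3 154.1 168.2] turn units [-0.009 -0.019 -0.   ] shift units (after turn) [ 0.977 -0.075  1.505] (before) [ 0.974 -0.073  1.507] q [ 0.21  0.42  2.57  2.96  0.84 -1.54] F [ 1.1 -0.1 -0.8] w 22.9 g 29.9 t 29.95
wrist ring c,top,L,R,bot [[327.4, 192.8], [328.1, 121.0], [246.5, 192.7], [408.3, 192.9], [326.9, 244.3]] hook [[318.  113.5]]
scene ring c,top,L,R,bot [[435.3, 192.6], [436.9, 180.7], [448.8, 192.8], [421.8, 192.4], [433.8, 204.1]] hook [[440.3 199.8]]
```

View pics/c6.png

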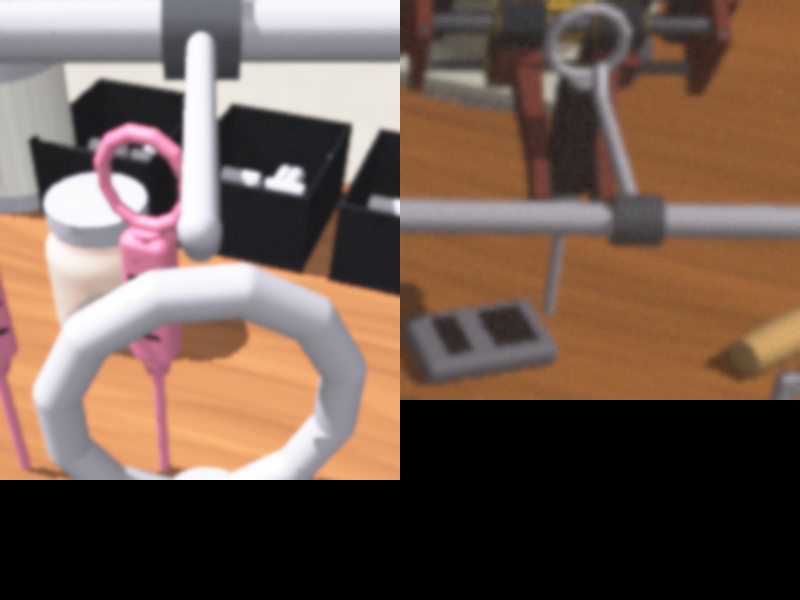

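The ring centre is at scene (437,193), against an expected (435,193), so the probe hasn't slipped. In the wrist view the hook tip is just above the ring's upper rim, at column 320 like the ring centre. That matches the planned reverse path, so I'll move in.

```bash
python3 -m jog '[[0.0975,-0.005,0.15,0,0,0,0],[0.0975,-0.005,0.15,0,0,0,0],[0.0975,-0.005,0.15,0,0,0,0],[0.0975,-0.005,0.15,0,0,0,0],[0.0975,-0.005,0.15,0,0,0,0],[0,0,0,0,0,0,0]]'
python3 -m jog '[[0.0975,-0.005,0.15,0,0,0,0],[0.0975,-0.005,0.15,0,0,0,0],[0.0975,-0.005,0.15,0,0,0,0],[0.0975,-0.005,0.15,0,0,0,0],[0.0975,-0.005,0.15,0,0,0,0],[0,0,0,0,0,0,0]]'
python3 -c "
from kin import *
go([527.8,182.8,153])"
```

```text
t: 30.65
ee_pos: [496.7, 169.2, 169.4]
orientation: [-2.564, -0.487, -1.401]
ft_force: [-0.4, 0.4, -1.4]
width: 22.9
grasp_force: 29.9
t: 31.25
ee_pos: [529.5, 183.1, 169.5]
orientation: [-2.565, -0.487, -1.401]
ft_force: [-0.1, -0.1, -0.9]
width: 23.3
grasp_force: 29.9
now [529.5 183.1 169.5] turn units [-0.012 -0.05   0.009] shift units (after turn) [-0.37  -0.008  0.189] (before) [-0.371 -0.009  0.187] q [ 0.26  0.43  2.42  2.99  0.71 -1.52] F [-0.1 -0.1 -0.9] w 23.3 g 29.9 t 31.25
```

Now lower until the rail bears the ring.

```bash
python3 -m jog '[[-0.084,0,0.054,0,0,0,0],[-0.084,0,0.054,0,0,0,0],[-0.084,0,0.054,0,0,0,0],[-0.063,0,0.041,0,0,0,0],[0,0,0,0,0,0,0]]'
python3 -m jog '[[-0.021,0,0.014,0,0,0,0],[-0.021,0,0.014,0,0,0,0],[0,0,0,0,0,0,0]]'
```

```text
t: 31.75
ee_pos: [528.0, 182.5, 153.3]
orientation: [-2.567, -0.486, -1.398]
ft_force: [0.2, -0.5, -1.0]
width: 23.1
grasp_force: 29.9
t: 32.05
ee_pos: [528.5, 182.7, 152.2]
orientation: [-2.566, -0.486, -1.4]
ft_force: [-0.2, 0.3, -1.8]
width: 22.8
grasp_force: 29.9
```

```bash
python3 -m jog '[[-0.021,0,0.014,0,0,0,0],[0,0,0,0,0,0,0]]';python3 -m jog '[[-0.021,0,0.014,0,0,0,0],[0,0,0,0,0,0,0]]'
```

```text
t: 32.25
ee_pos: [529.0, 182.8, 151.8]
orientation: [-2.564, -0.486, -1.402]
ft_force: [-1.0, -0.5, 3.4]
width: 23.1
grasp_force: 29.9
t: 32.45
ee_pos: [529.5, 183.0, 151.6]
orientation: [-2.562, -0.486, -1.405]
ft_force: [-1.3, 0.4, 7.2]
width: 23.2
grasp_force: 29.9
```

The hook bears it. Relieve slightly, open slowly and back out.

```bash
python3 -m jog '[[0.035,0,-0.022,0,0,0,0],[0,0,0,0,0,0,0.3],[0,0,0,0,0,0,0.35],[0,0,0,0,0,0,0.45],[0,0,0,0,0,0,0.6],[0,0,0,0,0,0,0.8],[0,0,0,0,0,0,1],[0,0,0,0,0,0,1],[0,0,0,0,0,0,1],[0,0,0,0,0,0,1],[0,0,0,0,0,0,1]]'
python3 -m jog '[[-0.08,0,-0.12,0,0,0,1],[-0.1,0,-0.15,0,0,0,1],[-0.1,0,-0.15,0,0,0,1],[-0.1,0,-0.15,0,0,0,1],[-0.1,0,-0.15,0,0,0,1],[-0.1,0,-0.15,0,0,0,1],[-0.1,0,-0.15,0,0,0,1],[-0.1,0,-0.15,0,0,0,1],[-0.1,0,-0.15,0,0,0,1],[-0.1,0,-0.15,0,0,0,1],[0,0,0,0,0,0,1],[0,0,0,0,0,0,1],[0,0,0,0,0,0,1],[0,0,0,0,0,0,1],[0,0,0,0,0,0,1],[0,0,0,0,0,0,1],[0,0,0,0,0,0,1],[0,0,0,0,0,0,1],[0,0,0,0,0,0,1],[0,0,0,0,0,0,1]]'
python3 -c "
from kin import *
for i in range(3):
  a=optics.get_image('scene')
  for d in optics.masks_of('probe','scene')[:3]:print(d['conf'],np.round(d['extent'],1))
for t in('scraper','spanner'):print(t,[np.round(d['extent'],1).tolist() for d in optics.masks_of(t,'scene')[:1]])"
```

```text
t: 33.55
ee_pos: [528.4, 182.7, 151.8]
orientation: [-2.566, -0.486, -1.4]
ft_force: [-0.2, -0.4, -0.4]
width: 87.0
grasp_force: 0.0
t: 35.55
ee_pos: [462.7, 156.8, 150.6]
orientation: [-2.566, -0.486, -1.4]
ft_force: [-0.3, -1.1, 0.5]
width: 87.6
grasp_force: 0.0
0.9 [441.2 261.2  30.4  90.9]
0.62 [467.6 355.4  28.9  90.5]
0.57 [521.1 356.6  37.8  90. ]
0.82 [440.7 260.8  29.4  91. ]
0.73 [519.1 356.1  39.4  92. ]
0.95 [467.4 356.2  32.6  92. ]
0.77 [519.7 357.5  39.8  93.3]
0.67 [441.6 261.   29.1  92.4]
scraper [[360.1, 256.1, 27.9, 86.9]]
spanner [[442.1, 258.6, 23.9, 87.9]]
```

The probe is back at its initial image position, (441,261) against (442,261) at the start. I'll let it settle and hand in.

```bash
python3 -m jog '[[0,0,0,0,0,0,1],[0,0,0,0,0,0,1],[0,0,0,0,0,0,1],[0,0,0,0,0,0,1],[0,0,0,0,0,0,1],[0,0,0,0,0,0,1],[0,0,0,0,0,0,1],[0,0,0,0,0,0,1],[0,0,0,0,0,0,1],[0,0,0,0,0,0,1],[0,0,0,0,0,0,1],[0,0,0,0,0,0,1],[0,0,0,0,0,0,1],[0,0,0,0,0,0,1],[0,0,0,0,0,0,1],[0,0,0,0,0,0,1],[0,0,0,0,0,0,1],[0,0,0,0,0,0,1],[0,0,0,0,0,0,1],[0,0,0,0,0,0,1]]'; python3 -c "
from workcell import ctrl
print(ctrl.close_job())"
```

```text
t: 37.95
ee_pos: [462.7, 156.8, 150.7]
orientation: [-2.566, -0.486, -1.4]
ft_force: [-0.5, -0.6, -0.0]
width: 88.0
grasp_force: 0.0
the job is handed in; nothing more can be done
None
```

Job handed in at about 38 s, no verdict shown: the learn button was pressed to its stop and held about 1.5 s, and the probe is back on its middle hook and released; I saw no contact with the run button, and the scraper is where it was, but the network's last look did not pick out the spanner.

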